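# Stow the brown tape roll behind the bifold door of the bench cupboard

### The arm

A 6-joint arm with a two-finger parallel gripper is mounted at the origin on a cart in front of the work surface, level with it; the furniture and walls round the work are solid. World frame = base frame: x ahead of the robot, y to its left, z up, the work surface at z = 0. Lengths are in m, angles in rad, forces in N, time in s.
With the tool pointing down it reaches from about 0.275 to 1 m from the base axis. Payload 8.4 kg.
Tool frame: the origin (TCP) lies on the centre line of the jaws, within the pads' length; the fingertips stand 17 mm ahead of it and the grasp point (between the pads) lies 2 mm behind it (bot.tcp_to_tips is the z of the fingertips in the tool frame, in m); z points along the fingers, y is the line along which they close (so a half turn about z gives the same grasp; the last joint's range is limited). The gripper opens to 85 mm and grips with 20 to 120 N. Pads are 22 mm wide; open, the fingers measure 114 mm over their backs; the gripper's body (76 mm by 85 mm) begins 54 mm behind the grasp point. The pads swing forward as they close: fully open they stand 13 mm farther back than shut.
Start: joints at [-1.194, 0.353, 1.633, -0, 1.155, -0.002], TCP at [0.231, -0.581, 0.223] pointing down, gripper open.
Joint ranges: [-2.63, 2.63], [-0.92, 2.1], [0.06, 2.66], [-1.3, 4.44], [0, 2.69], [-3.02, 3.02]. Speed limits (rad/s): [2.22, 2.22, 2.79, 3.14, 3.14, 3.14].

### API

Orientations are given as a unit quaternion [x, y, z, w].
In Python, from workcell import bot, hand, kinematics, get_obs, vision, hand_in gives the robot as it stands. The module is installed in compiled form; this text tells all that it offers. Calls block until the motion is done:
- bot.reach(position, orientation): joint-space move of the TCP to a pose.
- bot.servo_line(position, ori=None, velocity=0.15): straight line of the TCP; ori=None keeps the orientation; velocity is the mean speed in m/s.
- bot.goto_joints(angles): joint-space move.
- hand.move_gripper(opening, strength=None): finger opening in m; strength is the grip in N (None keeps the last); returns when the fingers have stopped.
- bot.dwell(seconds).
- kinematics.solve_ik(position, orientation): joint angles nearest the present ones, or None.
- get_obs(): the state.
- vision.read_camera(name): name is "side" or "top"; returns a dict with "frame" (384x512x3 uint8, red, green, blue), "intrinsics" (3x3 intrinsics, pixels), "view" (4x4, takes a point from world to camera coordinates). Camera axes: x right, y down, z forward; pixel columns grow to the right and rows downward; lengths in m; the calibration is good to about 2 mm. A picture is of the moment at which its call begins. There is no depth.
A pose or a line that the arm cannot do raises bot.IKError and nothing moves.
- hand_in(): hands the job in; it is judged then, once.
The state is a dict: "time_s": time; "joint_pos": joint angles; "joint_vel": joint speeds; "joint_efforts": joint torques, N m; "position": TCP position; "orientation": TCP orientation; "wrist_force": force on the tool from outside, world axes, zero at the start; "ft_torque": the same for the moment, N m; "gripper_width": finger opening in m; "grip_force": force on a finger pad.
Only numpy, scipy, OpenCV 4.12 (cv2) and the standard library are available. Lean on these libraries where they do the work, as an engineer would, in place of code of your own. Each camera call takes 0.05 s, during which the arm holds its last target. There are 200 camera calls.

### The job

Put the roll of brown packing tape away in the low tape cupboard on the bench: fold its two-panel door right back, set the roll flat on the raised cupboard floor in front of the two red rolls stored there, push it fully in, and shut the door again so that it lies flat across the front. Keep the brown roll level, and leave the other loose things on the bench (the other two rolls, the spray can, the stamp, the glue stick and the metal hub) where they stand.

Things in the scene. Friction and masses are not known exactly. Their poses are not given: they have to be found in the camera images.
- cupboard: Fixed low plywood cupboard; origin under its middle, on the bench; own -x is its open front. Floor board 15 thick, from x=-123 (a sill before the door) to 95; front edge of side walls x=-95, of roof x=-80; bay 140 wide (y=-70 to 70), clear height 57; roof top z=81, 168 wide, flat calculator on it behind x=10. Two stored red rolls fill the back from x=8, so they stop the brown roll at x=-38.
- door (a joint): Angle (rad) of the door's right panel (pivot at the cupboard's -y side): 0 = both panels flat across the front, 1.48 = both folded together, sticking out forward at the right. Stays where it is left; about 1 N at the knob moves it. Left panel follows: its free end runs in the floor track from y=70 to the right. Each panel 70 wide, 9 thick, z=18 to 77. Folded back, it leaves some 110 of the opening clear at the left.
- fold_knob (a point): Centre of the upright red knob on the fold hinge's pin: 19 across, 33 tall, z=84 to 116, above the roof's top, so fingers can stand over the roof behind it. At door angle a it lies in the cupboard's frame at x=-100-70 sin a, y=-70+70 cos a, an arc of 70 about the right pivot pin (x=-100, y=-70). Pushing the knob forward (cupboard -x), then right (-y), folds the door; pushing it back along the arc shuts it.
- brown_roll_centre (a point): Centre of the loose roll of brown packing tape, lying flat, axis upright: 92 across, 48 tall, open core 54 across (wall some 18 thick, can be pinched from above), about 0.17 kg. The origin is half-way up. On the cupboard floor its centre is 39 above the bench.
- cream_roll_centre (a point): Bystander: loose roll of cream tape lying flat, 100 across, 50 tall; origin half-way up.
- label_roll_centre (a point): Bystander: loose white label roll, axis upright, 84 across, 62 tall; origin half-way up.
- spray_can_centre (a point): Bystander: loose purple and pink spray can standing upright, 58 across, 217 tall; origin half-way up.
- stamp_centre (a point): Bystander: loose hand stamp, black foot 28 x 50, wooden grip, 69 tall; origin half-way up.
- glue_stick_centre (a point): Bystander: loose white glue stick with a red cap, standing, 27 across, 92 tall; origin half-way up.
- hub_centre (a point): Bystander: loose metal hub with a round flange, 70 across, 35 tall; origin half-way up.
- hinged_tin: Fixed green tin, 120 x 190, with its lid open to z=130; origin under its middle. An obstacle only.
There are look-alikes about, which are no part of the job. What is shaped like the part that bears brown_roll_centre but turquoise is not meant.

How it is judged:
By the outcome, as a careful person would: the job done as asked, in the order asked, and still so for the second after the job is handed in, with the robot touching nothing.
It also fails if it takes over 72 s, if anything falls off the work surface, if the arm or the gripper's body presses on something with over 40 N, if the wrist force passes 120 N, or if a joint passes its speed limit or range.

## Working session

There is one attempt and no reset: what is moved stays moved. The work goes in short steps, each a Python script; the robot and the scene stay as the last script left them, time stands still between calls to the robot, and variables do not carry over. Pictures are saved under pics/ and viewed, at most 10 in all, crops included, and the job is handed in when it is done.

```bash
mkdir -p pics; cat > h.py <<'E'
import numpy as np, cv2
from workcell import bot, hand, kinematics, get_obs, vision, hand_in
def cam(n,save=None):
    c=vision.read_camera(n)
    if save: cv2.imwrite('pics/'+save,cv2.cvtColor(c['frame'],cv2.COLOR_RGB2BGR))
    return c
def ray(c,u,v):
    V=np.array(c['view']);R=V[:3,:3];o=-R.T@V[:3,3]
    return o,R.T@np.linalg.inv(np.array(c['intrinsics']))@np.array([u,v,1.])
def onplane(c,u,v,z):
    o,d=ray(c,u,v);return o+d*(z-o[2])/d[2]
def proj(c,p):
    V=np.array(c['view']);q=np.array(c['intrinsics'])@(V[:3,:3]@np.array(p)+V[:3,3]);return q[:2]/q[2]
E
python3 - <<'E'
from h import *
for n in('top','side'):
    c=cam(n,n+'0.png');im=cv2.imread(f'pics/{n}0.png');cv2.imwrite(f'pics/{n}0b.png',cv2.resize(im,(768,576),interpolation=cv2.INTER_CUBIC))
    print(n,ray(c,256,192))
print(get_obs())
E
```

```text
top (array([ 0.3098625 , -0.14516706,  1.65619594]), array([ 0.11848547,  0.01040964, -0.99293507]))
side (array([ 0.22245539, -1.24297206,  0.88383963]), array([ 0.20628896,  0.79381041, -0.57213113]))
{'time_s': 0.1, 'joint_pos': array([-1.19440661e+00,  3.53593739e-01,  1.63405232e+00, -9.91587365e-06,
        1.15522943e+00, -2.41138614e-03]), 'joint_vel': array([ 0.00091794, -0.00084146, -0.00211743, -0.00021663,  0.0023124 ,
       -0.00129555]), 'joint_efforts': array([ 3.71263659e-04, -6.06354761e+01, -3.42818391e+01,  5.63664912e-05,
        3.80768513e-03, -2.02005154e-06]), 'position': array([ 0.23095634, -0.5802834 ,  0.22253068]), 'orientation': array([ 9.82116691e-01,  1.88272129e-01, -1.23696278e-04, -6.29394887e-04]), 'wrist_force': array([ 0.54971806, -0.49869985, -0.55744801]), 'ft_torque': array([-0.01313289, -0.01206061, -0.01348637]), 'grip_force': 0.0, 'gripper_width': 0.0857115472485915}
```

View pics/top0b.png

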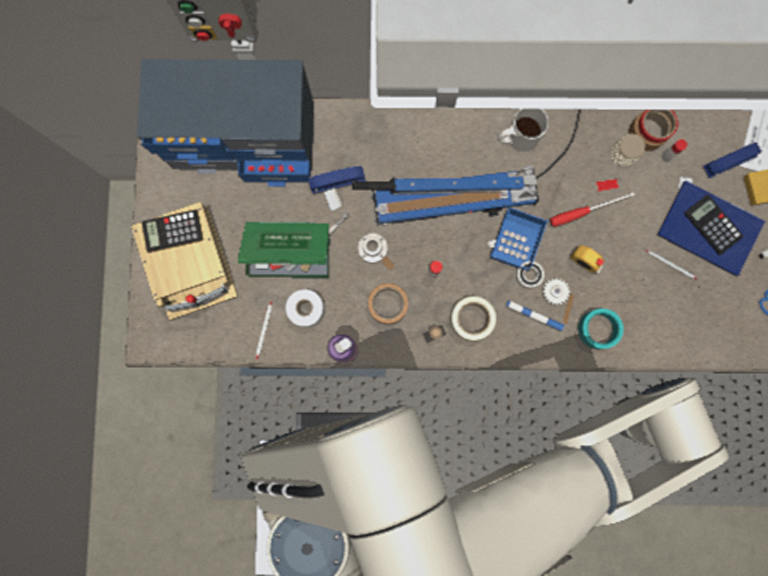

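View pics/side0b.png

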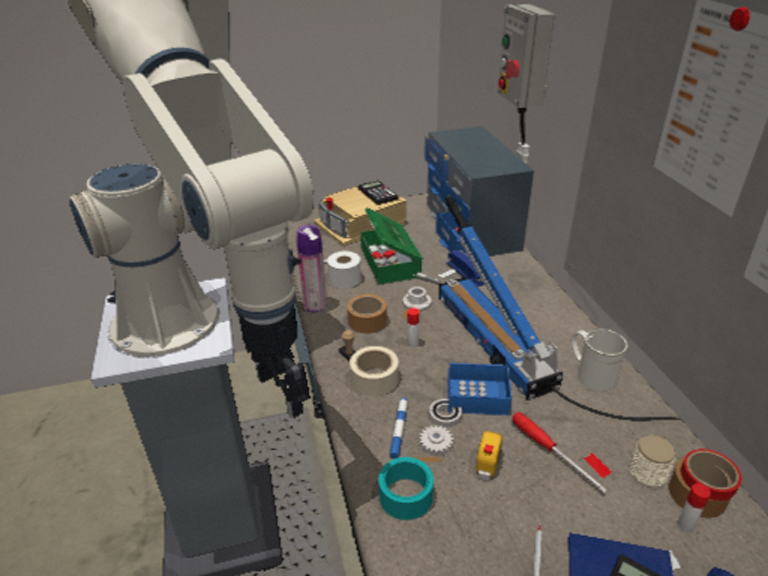

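The top view shows the cupboard at the left (about 185,260), the knob at (190,299), the brown roll at (388,303), the label roll at (304,308) and the spray can at (342,347). Next I'll measure them and take close crops of the cupboard.

```bash
python3 - <<'E'
from h import *
t=cam('top');s=cam('side')
f=cv2.cvtColor(t['frame'],cv2.COLOR_RGB2BGR);g=cv2.cvtColor(s['frame'],cv2.COLOR_RGB2BGR)
a=cv2.resize(f[125:220,80:210],None,fx=6,fy=6,interpolation=cv2.INTER_CUBIC)
b=cv2.resize(g[110:220,195:325],None,fx=5,fy=5,interpolation=cv2.INTER_CUBIC)
cv2.imwrite('pics/c_top.png',a);cv2.imwrite('pics/c_side.png',b)
def blobs(img,lo,hi,roi,mn=8):
    h=cv2.cvtColor(img,cv2.COLOR_BGR2HSV);m=cv2.inRange(h,lo,hi)
    if lo[0]==0 and hi[0]<8: m|=cv2.inRange(h,(172,lo[1],lo[2]),(180,255,255))
    k=np.zeros_like(m);x0,y0,x1,y1=roi;k[y0:y1,x0:x1]=m[y0:y1,x0:x1]
    n,_,st,ce=cv2.connectedComponentsWithStats(k)
    return [(st[i].tolist(),ce[i].round(1).tolist()) for i in range(1,n) if st[i][4]>=mn]
print('knob top',blobs(f,(0,120,80),(7,255,255),(85,130,165,215)))
print('knob side',blobs(g,(0,120,80),(7,255,255),(205,120,240,150)))
print('brown top',blobs(f,(8,90,80),(16,200,255),(240,180,280,225)))
print('brown side',blobs(g,(5,70,60),(18,220,255),(225,190,265,225)))
h=cv2.cvtColor(f,cv2.COLOR_BGR2HSV);print(h[187:191,250],h[202,245:275].tolist())
for n,u,v,z in [('brown',258.7,202,.048),('label',203,205,.062),('can',228,231,.217),('stamp',290,222,.069),('cream',315,212,.05),('glue',291,178,.092),('hub',248,165,.035),('tin',190,166,0.05)]:
    print(n,onplane(t,u,v,z).round(3))
E
```

```text
knob top [([109, 145, 4, 4, 15], [110.4, 146.6]), ([124, 196, 7, 6, 27], [126.9, 198.9])]
knob side [([218, 132, 4, 8, 27], [219.3, 135.4])]
brown top [([245, 189, 27, 27, 188], [258.4, 202.0])]
brown side [([228, 196, 30, 29, 644], [243.6, 209.3])]
[[ 17  43 147]
 [ 17  43 147]
 [ 17  35 145]
 [ 18  38 147]] [[13, 89, 155], [14, 117, 190], [15, 102, 183], [17, 75, 140], [21, 41, 118], [18, 35, 123], [20, 40, 126], [15, 38, 133], [16, 41, 136], [16, 40, 140], [18, 40, 140], [16, 42, 135], [15, 44, 140], [17, 40, 147], [16, 44, 145], [16, 41, 144], [17, 39, 149], [17, 39, 151], [18, 40, 152], [16, 38, 147], [16, 42, 141], [17, 43, 125], [19, 35, 115], [16, 46, 122], [14, 86, 149], [14, 111, 182], [14, 102, 182], [15, 63, 150], [16, 36, 136], [18, 32, 137]]
brown [ 0.467 -0.138  0.048]
label [0.454 0.052 0.062]
can [ 0.361 -0.046  0.217]
stamp [ 0.398 -0.244  0.069]
cream [ 0.434 -0.331  0.05 ]
glue [ 0.545 -0.246  0.092]
hub [ 0.598 -0.099  0.035]
tin [0.591 0.102 0.05 ]
```

View pics/c_top.png

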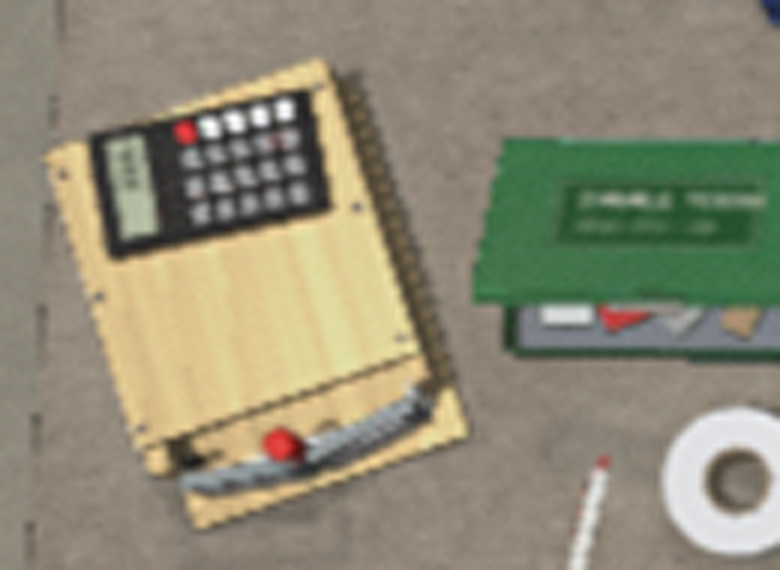

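View pics/c_side.png

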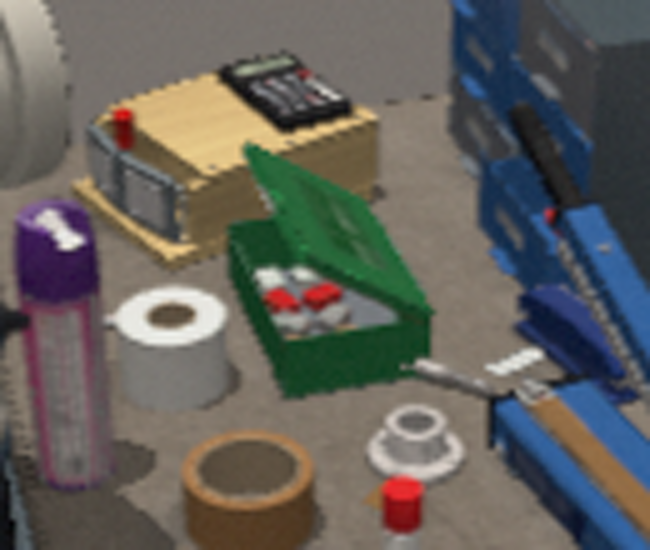

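The crops show the knob at (127,199) in top pixels, the door already slightly bulged, and the roof corners clearly. I'll compute the cupboard pose from the corners.

```bash
python3 - <<'E'
from h import *
t=cam('top');s=cam('side')
C=lambda x,y:(x/6+80-.4,y/6+125-.4)
P=[onplane(t,*C(*p),.081)[:2] for p in [(45,155),(325,60),(418,357),(147,446)]]
M=np.array([[95,84],[95,-84],[-80,-84],[-80,84]])/1000
print(np.round(P,4),[round(float(np.linalg.norm(P[i]-P[(i+1)%4])),4) for i in range(4)])
Pm=np.mean(P,0);Mm=M.mean(0)
U,S,Vt=np.linalg.svd((M-Mm).T@(np.array(P)-Pm));R=(U@Vt).T
o=Pm-R@Mm;yaw=np.arctan2(R[1,0],R[0,0]);print('origin',o,'yaw',yaw,'res',(M@R.T+o-P).round(4))
# sill front corners z=.015
for p in [(198,530),(468,434)]:
    print('sill',(R.T@(onplane(t,*C(*p),.015)[:2]-o)).round(4))
k=onplane(t,126.9,198.9,.106)
# triangulate knob
o1,d1=ray(t,126.9,198.3);o2,d2=ray(s,219.3,135.4)
x=np.linalg.lstsq(np.c_[d1,-d2],o2-o1,rcond=None)[0];print('knob tri',o1+d1*x[0],o2+d2*x[1])
kl=R.T@(k[:2]-o);print('knob plane',k,kl,'angle',np.arctan2(-(kl[0]+.1),kl[1]+.07),np.hypot(kl[0]+.1,kl[1]+.07))
o1,d1=ray(t,258.4,202);print('brown',onplane(t,258.4,202,.045))
np.savez('cup.npz',o=o,R=R,yaw=yaw)
E
```

```text
[[0.6365 0.4517]
 [0.6932 0.2938]
 [0.5218 0.2338]
 [0.4699 0.3849]] [0.1678, 0.1816, 0.1597, 0.1795]
origin [0.57327788 0.33848423] yaw 0.349283223640259 res [[-0.0027 -0.0018]
 [-0.0019 -0.0017]
 [ 0.0051 -0.0016]
 [-0.0005  0.0052]]
sill [-0.1246  0.0839]
sill [-0.1237 -0.0826]
knob tri [0.47099343 0.30294007 0.09754491] [0.46658337 0.30348388 0.09724535]
knob plane [0.46811298 0.30042016 0.106     ] [-0.11184132  0.0002243 ] angle 0.16704992611931785 0.07121565589749587
brown [ 0.46746846 -0.13688309  0.045     ]
```

```bash
cat >> h.py <<'E'
try:
    _c=np.load('cup.npz');O=_c['o'];Rc=_c['R'];yaw=float(_c['yaw'])
except OSError: pass
def W(x,y,z): return np.r_[O+Rc@np.array([x,y]),z]      # cupboard -> world
def L(p): return Rc.T@(np.array(p)[:2]-O)
def Q(psi):                                             # tool down, tool y at world angle psi
    f=(psi+np.pi/2)/2;return np.array([np.cos(f),np.sin(f),0,0])
def K(a,z,r=.070): return W(-.1-r*np.sin(a),-.07+r*np.cos(a),z)
def st(m=''):
    o=get_obs();print(m,'t',round(o['time_s'],1),'p',o['position'].round(4),'F',o['wrist_force'].round(1),'w',round(o['gripper_width'],4),'g',round(o['grip_force'],1));return o
def arc(a0,a1,z,n,v=.12):
    for a in np.linspace(a0,a1,n+1)[1:]:
        bot.servo_line(K(a,z),Q(yaw+a),velocity=v)
        if np.linalg.norm(get_obs()['wrist_force'])>30: st('force!');break
E
python3 - <<'E'
from h import *
print(bot.tcp_to_tips)
p=get_obs()['position']
a=.167
bot.reach([.36,-.5,.36],Q(-.9))
bot.reach(K(a,.24),Q(yaw+a)); hand.move_gripper(.045)
bot.servo_line(K(a,.106),velocity=.15); st('down')
hand.move_gripper(.026); st('cage')
arc(a,1.5,.106,8); st('open')
cam('side','open_s.png')
bot.servo_line(K(1.5,.25),velocity=.25)
bot.reach([.42,-.05,.36],Q(1.2))
st('end')
c=cam('top');f=cv2.cvtColor(c['frame'],cv2.COLOR_RGB2BGR)
x=cv2.resize(f[125:225,80:290],None,fx=3.8,fy=3.8,interpolation=cv2.INTER_CUBIC);cv2.imwrite('pics/o_top.png',x)
E
```

```text
0.017
down t 5.5 p [0.4693 0.2997 0.1068] F [ 0.3 -0.1 -0.1] w 0.0448 g 0.0
cage t 5.8 p [0.4689 0.2995 0.1065] F [ 0.3 -0.4 -0.5] w 0.0263 g 0.0
open t 8.4 p [0.4363 0.2202 0.1062] F [-0.2  2.6 -0. ] w 0.0259 g 1.6
end t 10.3 p [ 0.4199 -0.0494  0.359 ] F [1.2 0.5 0.2] w 0.0258 g 0.0
```

View pics/o_top.png

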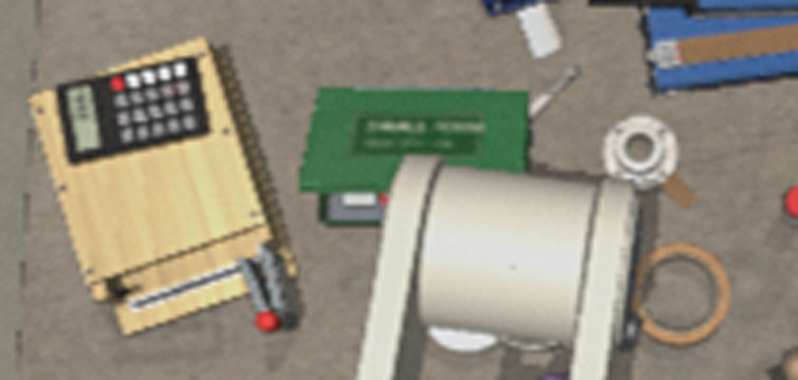

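The door is folded back, with the knob at about (150.5,209) in top pixels and nothing else disturbed. I'll check the angle, then take the roll.

```bash
python3 - <<'E'
from h import *
c=cam('top')
h=cv2.cvtColor(c['frame'],cv2.COLOR_RGB2HSV)
m=cv2.inRange(h,(0,130,80),(7,255,255))|cv2.inRange(h,(172,130,80),(180,255,255));k=np.zeros_like(m);k[190:225,125:165]=m[190:225,125:165]
ys,xs=np.nonzero(k);kl=L(onplane(c,xs.mean(),ys.mean(),.106));print('knob',len(xs),kl,'a',np.arctan2(-(kl[0]+.1),kl[1]+.07))
B=np.array([.4675,-.137]);r=.0365
hand.move_gripper(.05,60)
bot.reach([B[0],B[1]-r,.25],Q(np.pi/2))
bot.servo_line([B[0],B[1]-r,.032],velocity=.15);st('at roll')
hand.move_gripper(.0,60);st('grip')
bot.servo_line([B[0],B[1]-r,.045],velocity=.05);st('lift')
c=cam('side');cv2.imwrite('pics/grip.png',cv2.resize(cv2.cvtColor(c['frame'][120:260,170:340],cv2.COLOR_RGB2BGR),None,fx=4,fy=4))
E
```

```text
knob 25 [-0.16967623 -0.06131644] a 1.4468083387806292
at roll t 13.1 p [ 0.468  -0.1737  0.0327] F [-0.4  0.3 -0.5] w 0.0497 g 0.0
grip t 13.5 p [ 0.4678 -0.1735  0.0325] F [-0.8  1.   6.6] w 0.0082 g 58.5
lift t 13.9 p [ 0.4678 -0.1736  0.0454] F [-0.1  0.9 -2. ] w 0.0082 g 58.4
```

View pics/grip.png

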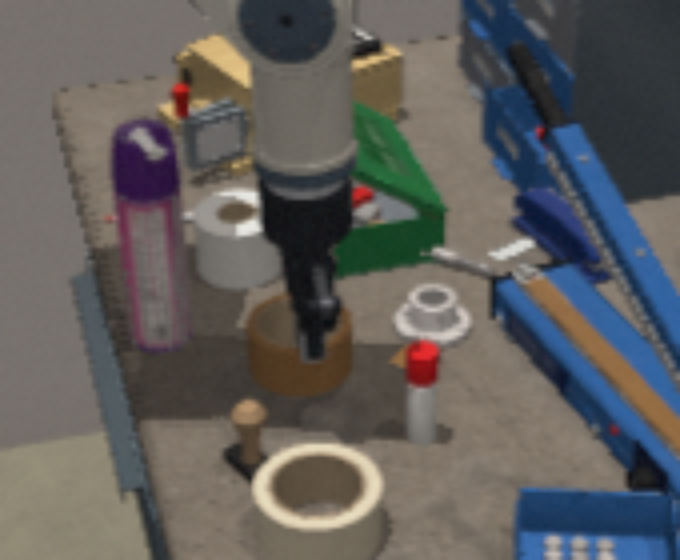

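The roll is gripped and lifted level at (300,345). The wall measures 8 mm instead of 18, so the roll's centre sits about 42 mm from the TCP. Next I'll carry it to a point in front of the cupboard.

```bash
python3 - <<'E'
from h import *
r=.042;y=.015
p=get_obs()['position']
bot.servo_line([p[0],p[1],.33],velocity=.25);st('up')
bot.reach(W(-.14-r,y,.33),Q(yaw));st('over')
bot.servo_line(W(-.14-r,y,.15),velocity=.2)
bot.servo_line(W(-.14-r,y,.0515),velocity=.12);st('front')
c=cam('top');f=cv2.cvtColor(c['frame'],cv2.COLOR_RGB2BGR)
for q in (proj(c,W(-.14,y,.066)),): print('expected centre px',q)
s=cam('side');g=cv2.cvtColor(s['frame'],cv2.COLOR_RGB2BGR)
A=cv2.resize(f[140:240,85:185],(400,400),interpolation=cv2.INTER_CUBIC);B=cv2.resize(g[100:200,190:290],(400,400),interpolation=cv2.INTER_CUBIC)
cv2.imwrite('pics/front.png',np.hstack([A,B]))
E
```

```text
up t 15.3 p [ 0.4668 -0.1733  0.3286] F [-0.3  0.2 -2.1] w 0.0081 g 58.4
over t 17.2 p [0.3974 0.2899 0.3298] F [-0.  -0.3 -1.8] w 0.0084 g 58.4
front t 19.2 p [0.3976 0.2906 0.0521] F [ 0.2 -0.1 -1.2] w 0.008 g 58.4
expected centre px [128.56193836 209.32321256]
```

View pics/front.png

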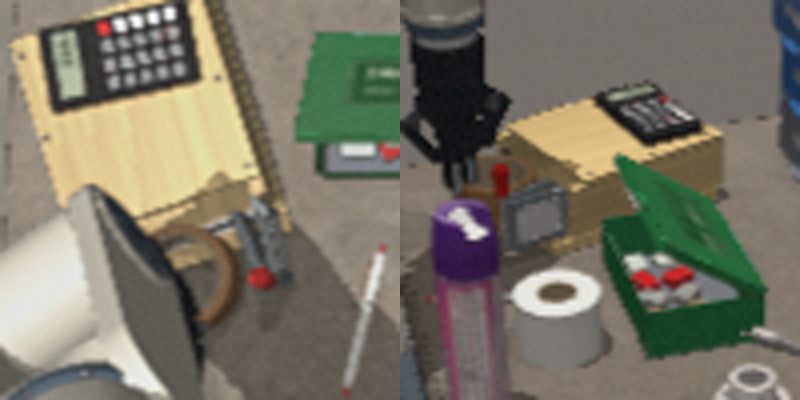

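The roll looks about 8 mm too far right: its right edge is at (240,270) where about 229 is expected. I'll fit a circle to the visible rim.

```bash
cat > fit.py <<'E'
from h import *
from scipy.optimize import least_squares
def fit(z=.066,roi=(120,190,148,228),save=None):
    c=cam('top');h=cv2.cvtColor(c['frame'],cv2.COLOR_RGB2HSV)
    x0,y0,x1,y1=roi;m=np.zeros(h.shape[:2],np.uint8)
    m[y0:y1,x0:x1]=cv2.inRange(h,(6,85,50),(16,220,235))[y0:y1,x0:x1]
    n,lab,stt,ce=cv2.connectedComponentsWithStats(m)
    i=1+np.argmax(stt[1:,4]);ys,xs=np.nonzero(lab==i)
    P=np.array([L(onplane(c,u,v,z)) for u,v in zip(xs,ys)])
    # ring centre-line radius ~ fit with free radius
    s=least_squares(lambda q:np.hypot(*(P-q[:2]).T)-q[2],[P[:,0].mean()-.02,P[:,1].mean()+.02,.04],loss='soft_l1',f_scale=.004)
    print('n',len(xs),'centre local',s.x[:2].round(4),'ring r',s.x[2].round(4),'max reach y',P[:,1].min().round(4),P[:,0].max().round(4))
    if save:
        v=c['frame'][y0-15:y1+10,x0-25:x1+25,::-1].copy();w=v.copy();w[m[y0-15:y1+10,x0-25:x1+25]>0]=(255,0,255)
        cv2.imwrite('pics/'+save,cv2.resize(np.hstack([v,w]),None,fx=4,fy=4,interpolation=cv2.INTER_NEAREST))
E
python3 - <<'E'
from fit import *
fit(save='fit.png')
o=st();print(L(o['position']))
E
```

```text
n 154 centre local [-0.1411  0.0111] ring r 0.0429 max reach y -0.0391 -0.0947
 t 19.3 p [0.3976 0.2907 0.0523] F [-0.2 -0.9 -2.8] w 0.0083 g 58.4
[-0.18142112  0.01517149]
```

View pics/fit.png

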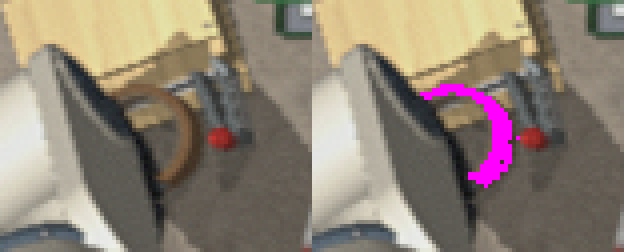

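The mask includes some outer wall on the right, so the centre is about (-0.141, 0.013). I'll shift slightly left, slide in with a force watch, lower and release.

```bash
python3 - <<'E'
from h import *
r=.041;y=.0185
bot.servo_line(W(-.1814,y,.0515),velocity=.05);st('shift')
ok=True
for xc in np.arange(-.135,-.084,.0085):
    bot.servo_line(W(xc-r,y,.0515),velocity=.06)
    F=get_obs()['wrist_force']
    if np.hypot(F[0],F[1])>8: ok=False;st('stop');break
o=st('in')
if ok:
    for z in (.0495,.048,.047):
        bot.servo_line(W(xc-r,y,z),velocity=.03)
        if get_obs()['wrist_force'][2]>3: break
    st('low')
    hand.move_gripper(.018,60);st('rel')
    p=get_obs()['position'];bot.servo_line([p[0],p[1],.2],velocity=.12);st('up')
    bot.servo_line(W(-.26,.015,.25),velocity=.25)
    from fit import fit
    fit(z=.063,roi=(105,175,160,215),save='placed.png')
E
```

```text
shift t 19.6 p [0.3967 0.2942 0.0518] F [-0.4 -0.7 -2. ] w 0.008 g 58.4
in t 21.3 p [0.442  0.3104 0.0516] F [ 0.3  1.3 -2.4] w 0.0082 g 58.4
low t 22.0 p [0.4415 0.3103 0.0475] F [-1.7 -0.9  5.7] w 0.0085 g 59.2
rel t 22.3 p [0.4416 0.3103 0.047 ] F [-0.1 -0.8  0.6] w 0.0181 g 0.0
up t 23.7 p [0.4412 0.3099 0.1992] F [1.3 0.  0. ] w 0.0181 g 0.0
n 181 centre local [-0.0915  0.0148] ring r 0.0437 max reach y -0.0349 -0.079
```

View pics/placed.png

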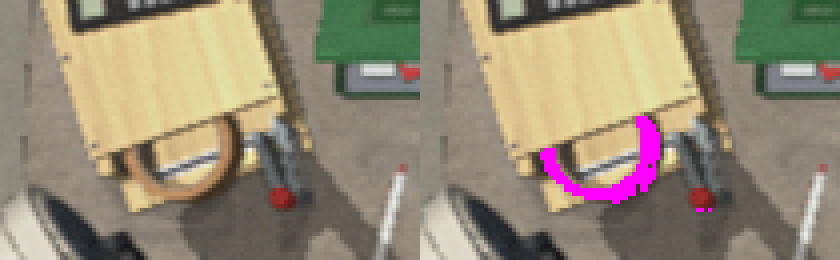

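The roll lies flat on the cupboard floor at about (-0.089, 0.016). Now I'll push it in with closed fingers, watching the force.

```bash
python3 - <<'E'
from h import *
from fit import fit
y=.014
hand.move_gripper(0,20)
bot.reach(W(-.175,y,.20),Q(yaw+np.pi/2))
bot.servo_line(W(-.175,y,.045),velocity=.15);o=st('down');F0=o['wrist_force']
for x in np.r_[np.arange(-.16,-.110,.006),np.arange(-.110,-.0865,.0015)]:
    bot.servo_line(W(x,y,.045),velocity=.06)
    o=get_obs();f=Rc.T@(o['wrist_force']-F0)[:2];print(L(o['position'])[0].round(4),f.round(1))
    if f[0]<-7: break
bot.servo_line(W(-.17,y,.045),velocity=.12)
bot.servo_line(W(-.2,y,.2),velocity=.2)
bot.servo_line(W(-.26,y,.25),velocity=.2)
fit(z=.063,roi=(105,175,150,215));st()
E
```

```text
down t 27.4 p [0.4045 0.2921 0.0457] F [0.6 0.3 0.3] w -0.0002 g 0.0
-0.1594 [-0.1  0.6]
-0.1536 [-0.9  0. ]
-0.1476 [-0.3  0.2]
-0.1415 [-0.7  0.6]
-0.1354 [-1.2  0.2]
-0.1294 [-0.9 -0.4]
-0.1234 [-0.1  0.4]
-0.1174 [-0.5 -0.4]
-0.1114 [-0.8 -0.5]
-0.1099 [0.2 0.1]
-0.1085 [-0.9 -0.4]
-0.1069 [-1.7  0.8]
-0.1053 [-0.1  0.8]
-0.1038 [-1.1  0.3]
-0.1023 [-0.6 -1.2]
-0.1008 [-1.3  0.9]
-0.0993 [-0.7 -0.4]
-0.0978 [-0.4  0.9]
-0.0972 [-4.9  0. ]
-0.0971 [-9.7  1.9]
n 35 centre local [-528.9525   16.8524] ring r 529.1374 max reach y -0.0186 -0.0786
 t 34.9 p [0.3246 0.2628 0.2491] F [-0.1  0.3  0. ] w 0.0001 g 0.0
```

The roll hit a hard stop at TCP x=-0.097, which matches its centre at x=-0.038. Next, shut the door.

```bash
python3 - <<'E'
from h import *
def knob():
    c=cam('top');h=cv2.cvtColor(c['frame'],cv2.COLOR_RGB2HSV)
    m=cv2.inRange(h,(0,130,80),(7,255,255))|cv2.inRange(h,(172,130,80),(180,255,255));m[:185]=0;m[225:]=0;m[:,:110]=0;m[:,165:]=0
    ys,xs=np.nonzero(m);kl=L(onplane(c,xs.mean(),ys.mean(),.106));a=np.arctan2(-(kl[0]+.1),kl[1]+.07);print('knob',len(xs),kl.round(4),'a',round(a,3));return a
a=knob()
if abs(a-1.447)<.08:
    hand.move_gripper(.045,20)
    bot.reach(K(a,.24),Q(yaw+a))
    bot.servo_line(K(a,.106),velocity=.15);st('down')
    hand.move_gripper(.026);st('cage')
    arc(a,0,.106,9);st('closed?')
    for d in np.arange(.001,.009,.001):
        bot.servo_line(K(0,.106)+np.r_[Rc@[d,0],0],Q(yaw),velocity=.03)
        o=get_obs();f=Rc.T@o['wrist_force'][:2];print(d.round(3),f.round(1),L(o['position']).round(4))
        if f[0]<-8: break
    p=get_obs()['position']
E
```

```text
knob 25 [-0.1697 -0.0613] a 1.447
down t 37.0 p [0.4354 0.2233 0.1068] F [ 0.2 -0.9  0.3] w 0.0452 g 0.0
cage t 37.3 p [0.4353 0.223  0.1064] F [0.5 0.1 0.3] w 0.0258 g 0.0
closed? t 40.1 p [0.4789 0.304  0.1059] F [-0.4  0.2  0.3] w 0.0259 g 0.0
0.001 [-0.5  0. ] [-0.0994 -0.0001]
0.002 [-2.6 -1.2] [-0.0986 -0.0001]
0.003 [-5.2 -0.4] [-0.0984 -0.0001]
0.004 [-9.1  0.3] [-0.0982 -0.0001]
```

```bash
python3 - <<'E'
from h import *
bot.servo_line(K(0,.106)+np.r_[Rc@[-.002,0],0],velocity=.03)
hand.move_gripper(.045);p=get_obs()['position']
bot.servo_line([p[0],p[1],.25],velocity=.2)
bot.reach([.40,-.45,.40],Q(-.8));bot.dwell(.3);st('away')
c=cam('top');h=cv2.cvtColor(c['frame'],cv2.COLOR_RGB2HSV)
m=cv2.inRange(h,(0,130,80),(7,255,255))|cv2.inRange(h,(172,130,80),(180,255,255));m[:185]=0;m[225:]=0;m[:,:110]=0;m[:,165:]=0
ys,xs=np.nonzero(m);kl=L(onplane(c,xs.mean(),ys.mean(),.106));print(kl,np.arctan2(-(kl[0]+.1),kl[1]+.07))
s=cam('side')
A=cv2.resize(c['frame'][140:240,85:285,::-1],(800,400),interpolation=cv2.INTER_CUBIC)
B=cv2.resize(s['frame'][100:150,195:395,::-1],(800,200),interpolation=cv2.INTER_CUBIC)
cv2.imwrite('pics/final.png',np.vstack([A,B]))
E
```

```text
away t 45.7 p [ 0.4002 -0.4498  0.4   ] F [-0.3 -0.7 -0.5] w 0.0453 g 0.0
[-0.09950251  0.00263426] -0.006849196258513078
```

View pics/final.png

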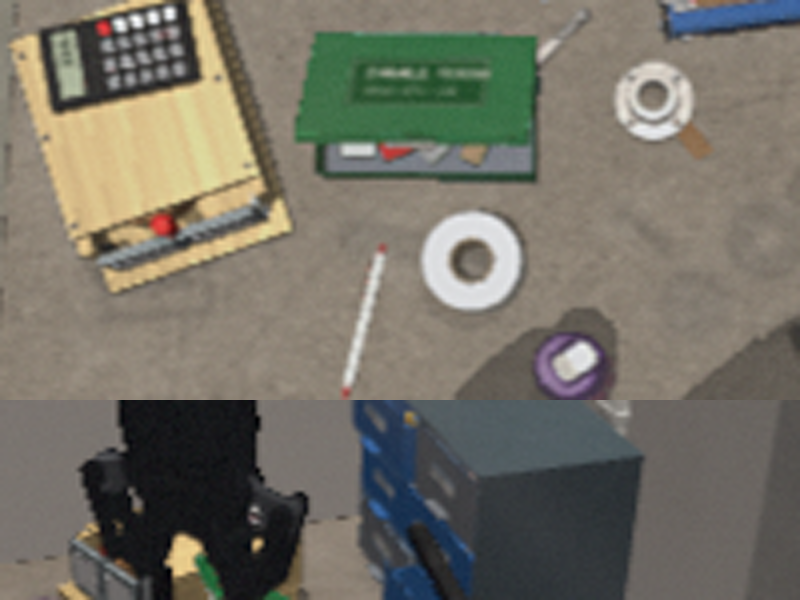

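The door lies straight across the front, with the knob at (163,225) giving an angle of about 0, and the other things are where they were. Handing in.

```bash
python3 -c "
from workcell import hand_in
print(hand_in())"
```

```text
the job is handed in; nothing more can be done
None
```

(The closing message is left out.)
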